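Reset the tripped dry-block heater with the hooked stylus

TASK

The dry-block heater on the lab bench has tripped. Lift the orange-handled reset stylus up and off its two-pronged hook, put its tip down through the red-ringed hole in the heater's deck (not the blue-ringed one) and press the reset button hidden inside fully down with it, without ramming it. Finish while still gripping the stylus and holding the button down; leave the blue-ringed button and the glassware, dishes, bottle and lamp alone.

Things in the scene. Friction and masses are not known exactly. Their poses are not given: they have to be found in the camera images.
- stylus: Loose reset stylus, 170 mm long, 50 to 100 g, hanging upright by its collar. Origin at its tip, z along it to the handle (up). Steel shaft 8 mm thick from 0 to 105 mm; black collar 30 mm wide, 105 to 110 mm; orange square handle 16 x 16 mm, flats facing its x and y, 110 to 170 mm. Up to 3 mm off the hook's centre; yaw within 0.25 rad of the stand's.
- stylus_grip (a point): Centre of the stylus's orange handle, on its axis, 140 mm above the tip; axes as the stylus.
- stand: Fixed stand: white base 110 x 90 x 12 mm, dark post 14 mm thick, 152 mm high (20 mm to +x of the origin), steel two-pronged hook pointing to the stand's -x. Origin on the table, z up, yaw within 0.4 rad of the world. The stylus's shaft hangs between the prongs, collar on top. It stands on the robot's left or right, the heater on the other side.
- hook (a point): Seat of the hook: midway between the prongs at the height of their tops, 150 mm above the table, 45 mm to -x of the stand's origin. Prongs are 6 mm bars, 20 mm between centres; 21 mm further to -x their ends turn up 12 mm above the seat: lift the stylus 15 mm or more before moving it sideways (straight up is free).
- heater: Fixed white dry-block heater, 190 (x) x 150 (y) x 118 mm high. Origin under its centre; front to -x; yaw within 0.4 rad of the world. Grey deck along the front, top 110 mm above the table, 75 mm deep, with two 16 mm holes, one ringed red, one blue (rings 3 mm high, look only). Behind it an aluminium block with tubes standing up to 183 mm above the table.
- reset_mouth (a point): Centre of the mouth of the red-ringed hole, level with the deck's top, 110 mm above the table. Straight vertical hole, 16 mm in diameter (2 mm chamfer); the red reset button's face lies 30 mm below the mouth and fills the hole.
- blue_mouth (a point): Centre of the mouth of the blue-ringed hole, built the same, with another button that must not be pressed; 70 mm from the red one, to the heater's -y.
- reset_button (a joint): Travel of the reset button, m: 0 = up, 0.006 = fully down. Sprung: begins to move at about 1.4 N, fully down at about 4 N, comes up when released. It may be pressed with at most 40 N.
- blue_button (a joint): Travel of the other button, m: 0 = up, grows as pressed to 0.006. Leave it up.
- tube_a: Loose stoppered glass test tube, 15 mm in diameter (18 mm stopper), 113 mm high, standing in a well of the heater. Origin under its foot. Bystander.
- tube_b: A second tube like tube_a, in another well. Bystander.
- beaker: Loose glass beaker, 60 mm in diameter, 80 mm high, beside the stand, about 120 mm to its +y. Origin under its base. Bystander.
- dishes: Loose stack of three petri dishes, 90 mm in diameter, 43 mm high, beside the stand, about 125 mm to its -y. Origin under its base. Bystander.
- reagent: Loose amber reagent bottle with blue cap, 70 mm in diameter, 150 mm high, at the left of the table. Origin under its base. Bystander.
- lamp: Loose unlit glass spirit lamp with white ceramic cap, 74 mm in diameter, 95 mm high, at the right of the table. Origin under its base. Bystander.
There are look-alikes about, which are no part of the job. Leave any purple look-alike of the stylus alone.

How it is judged:
On the way, in this order (a step that is already met when the one before it is completed fails the run):
1. the stylus is in the gripper, off the hook and more than 50 mm away from where it hung (contact force between the fingers and stylus above 1 N and contact force between stylus and stand below 0.05 N and distance of stylus from where it was at the start of the episode above 0.05 m), for 0.2 s.
2. its tip is inside the red-ringed hole, more than 5 mm below the deck (horizontal distance between stylus and reset_mouth below 0.009 m and contact force between the fingers and stylus above 1 N and z of stylus in the frame of reset_mouth between -0.045 and -0.005 m), for 0.1 s.
At the end, for the whole second after the job is handed in: Stylus gripped (over 1 N), still, off the stand; tip in the red-ringed hole (within 9 mm of its axis, over 25 mm deep, tilt under 0.3 rad), pushing over 1.5 N, reset button down over 4.8 of 6 mm; blue button up (under 2 mm); bystanders within 30 mm of their starts (contact force between the fingers and stylus above 1 N and value of joint reset_button above 0.0048 m and value of joint blue_button below 0.002 m and horizontal distance between stylus and reset_mouth below 0.009 m and z of stylus in the frame of reset_mouth below -0.025 m and contact force between stylus and heater above 1.5 N and contact force between stylus and stand below 0.05 N and angle between stylus's own z axis and vertical below 0.3 rad and linear speed of stylus below 0.03 m/s and distance of each of tube_a, tube_b, beaker, dishes, reagent, lamp from where it was at the start of the episode below 0.03 m); the arm keeps its last pose, push and grip.
It fails at once if the blue-ringed button is pressed by more than 2 mm (value of joint blue_button above 0.002 m).
It fails at once if the stylus is rammed into the heater or its button with more than 40 N (contact force between stylus and heater above 40 N).
It fails at once if a tube, the beaker, the dishes, the bottle or the lamp is shifted by more than 30 mm (distance of any of tube_a, tube_b, beaker, dishes, reagent, lamp from where it was at the start of the episode above 0.03 m).
It also fails if it takes over 45 s, if anything falls off the work surface, if the arm or the gripper's body presses on something with over 40 N, if the wrist force passes 120 N, or if a joint passes its speed limit or range.

ROBOT

A 7-joint arm with a two-finger parallel gripper is mounted at the origin on the work surface. World frame = base frame: x ahead of the robot, y to its left, z up, the work surface at z = 0. Lengths are in m, angles in rad, forces in N, time in s.
With the tool pointing down it reaches from about 0.425 to 0.875 m from the base axis. Payload 4.7 kg.
Tool frame: the origin (TCP) lies at the very end of the fingers, on their centre line; the grasp point (between the pads) lies 19 mm behind it; z points along the fingers, y is the line along which they close (so a half turn about z gives the same grasp; the last joint's range is limited). The gripper opens to 85 mm and grips with 20 to 120 N. Pads are 22 mm wide; open, the fingers measure 114 mm over their backs; the gripper's body (76 mm by 85 mm) begins 54 mm behind the grasp point. The pads swing forward as they close: fully open they stand 13 mm farther back than shut.
Start: joints at [1.226, 0.321, -0.07, 1.45, 0.023, 1.371, -0.057], TCP at [0.228, -0.609, 0.231] pointing down, gripper open.
Joint ranges: [-2.86, 2.86], [-0.3, 2.09], [-1.38, 1.24], [0.06, 2.45], [-1.56, 4.7], [0.09, 2.05], [-2.69, 2.69]. Speed limits (rad/s): [2.57, 2.57, 3.14, 3.14, 3.14, 3.14, 3.14].

INTERFACE

Orientations are given as a unit quaternion [x, y, z, w].
In Python, from bench import * gives the robot as it stands. The module is installed in compiled form; this text tells all that it offers.
- The arm moves only by the tool move_arm, never from a script. Its argument "moves" is a list of rows, each a list of 6 numbers: the shift along the tool's x, y, z as a fraction of full scale, then the turn, a rotation vector about the tool's x, y, z as a fraction of full scale. In form: [[tx, ty, tz, ax, ay, az], ...]. A call has 1 to 20 rows; each row shifts and turns the commanded pose from where the row before left it, along the tool's axes as they then stand; what a row does not reach is not made up. Full scale, the value 1, is 300 mm for a shift and 90 degrees for a turn. A row lasts 1/12 s, in which the tool goes at most 41.7 mm and 7.16 degrees, less where a joint would pass 70% of its speed; a pose out of reach is approached as far as the arm can. A call with a number of a shift or a turn outside -1 to 1 is refused whole. A call with a gripper value outside its range is refused whole. "grip" is the closure, from 0 (fully open) to 1 (shut), set as the call begins (left out, the last holds). The fingers move at their own pace and stop on an object; "grip_force" is the grip in N (left out, the last holds). Time passes only in rows, so rows that do not move let the fingers close. It gives the time, the measured TCP pose, the force, the opening and the grip force at its end, in the units of the state.
- sense(): the state, without advancing time (a new reading comes with each control period).
- snapshot(name): name is "side" or "top"; returns a dict with "frame" (384x512x3 uint8, blue, green, red), "fx", "fy", "cx", "cy" (pixels), "R" (3x3) and "t" (3): a world point X has camera coordinates R X + t. Camera axes: x right, y down, z forward; pixel columns grow to the right and rows downward; lengths in m; the calibration is good to about 2 mm. A picture is of the moment at which its call begins. There is no depth.
- close_job(): hands the job in; it is judged then, once.
The state is a dict: "time": time; "joints": joint angles; "qd": joint speeds; "joint_efforts": joint torques, N m; "tcp_pos": TCP position; "ee_rot": TCP orientation; "contact_force": force on the tool from outside, world axes, zero at the start; "wrist_torque": the same for the moment, N m; "finger_gap": finger opening in m; "grasp_force": force on a finger pad.
Only numpy, scipy, OpenCV 4.12 (cv2) and the standard library are available. Lean on these libraries where they do the work, as an engineer would, in place of code of your own. Each camera call takes 0.05 s, during which the arm holds its last target. There are 200 camera calls.

## Working session

There is one attempt and no reset: what is moved stays moved. The work goes in short steps, Python scripts to look and compute and a tool call to move; the robot and the scene stay as the last step left them, time stands still between calls to the robot, and variables do not carry over. Pictures are saved under pics/ and viewed, at most 10 in all, crops included, and the job is handed in when it is done.

Besides the shell and the picture viewer there is one more tool, called after ">>>" in YAML: its name, and indented under it one key for each argument. move_arm: Moves the arm, as the interface text tells. Shift numbers are shares of 300 mm and turn numbers shares of 90 degrees, none past 1 either way. Its arguments: {"type":"object","properties":{"moves":{"type":"array"},"grip":{"type":"number"},"grip_force":{"type":"number"}},"required":["moves"]}

```bash
mkdir -p pics; python3 - <<'E'
from bench import *
import cv2,pickle
for n in("side","top"):
    s=snapshot(n);pickle.dump(s,open(n+".pkl","wb"));cv2.imwrite(f"pics/{n}0.png",s["frame"]);print(n,s["fx"],s["fy"],s["cx"],s["cy"],s["R"],s["t"])
s=sense();print({k:s[k] for k in("time","tcp_pos","ee_rot","contact_force","finger_gap")})
E
```

```text
side 406.80757668681093 406.80757668681093 254.240664319095 190.97822164662983 [[-0.77170277 -0.63570297 -0.01888309]
 [-0.47078028  0.590956   -0.65508544]
 [ 0.42759883 -0.49664146 -0.75531881]] [0.40533036 0.3451635  0.98130446]
top 432.1351201616646 432.1351201616646 251.16581143036836 194.1377750617574 [[-0.01243907 -0.99982183 -0.0141976 ]
 [-0.98783974  0.01448816 -0.15479907]
 [ 0.15497718  0.01209939 -0.98784395]] [0.01021499 0.55717239 1.62930982]
{'time': 0.1, 'tcp_pos': array([ 0.228038  , -0.60815913,  0.23032886]), 'ee_rot': array([ 9.83945086e-01,  1.78469390e-01, -2.03922070e-04, -8.38213307e-04]), 'contact_force': array([-0.44630337, -0.15994171, -0.20068008]), 'finger_gap': 0.08544374867188427}
```

View pics/side0.png

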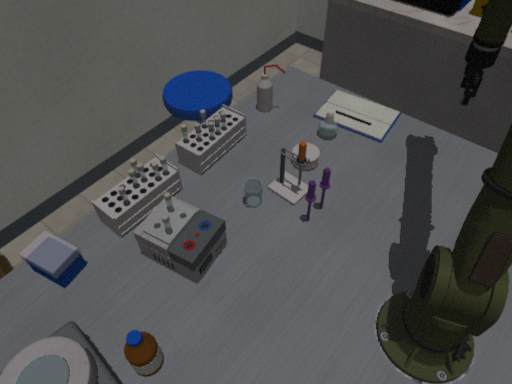

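View pics/top0.png

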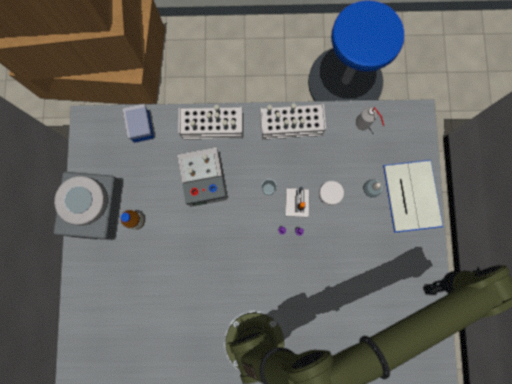

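The side view shows the orange stylus at about (302,152) on the white stand. There are two purple look-alikes at (311,190) and (326,177). The heater's red ring is at (189,244) and its blue ring at (205,226). In the top view the stylus is at (301,203), the purples at (282,230) and (299,231), red at (194,191) and blue at (213,188). The task's stylus is the orange one; I'll confirm it in an enlarged crop.

```bash
cat > h.py <<'E'
import pickle,cv2,numpy as np
from scipy.spatial.transform import Rotation as Rot
S={n:pickle.load(open(n+".pkl","rb")) for n in("side","top")}
def proj(n,X):
    s=S[n];c=np.asarray(s["R"])@X+s["t"];return np.array([s["fx"]*c[0]/c[2]+s["cx"],s["fy"]*c[1]/c[2]+s["cy"]])
def ray(n,p):
    s=S[n];R=np.asarray(s["R"]);d=R.T@[(p[0]-s["cx"])/s["fx"],(p[1]-s["cy"])/s["fy"],1];return -R.T@s["t"],d/np.linalg.norm(d)
def tri(ps,pt):
    o1,d1=ray("side",ps);o2,d2=ray("top",pt)
    A=np.c_[d1,-d2];k=np.linalg.lstsq(A,o2-o1,rcond=None)[0]
    a,b=o1+k[0]*d1,o2+k[1]*d2;return (a+b)/2,np.linalg.norm(a-b)
def atz(n,p,z):
    o,d=ray(n,p);return o+d*(z-o[2])/d[2]
def crop(n,x,y,w,h,k):return cv2.resize(S[n]["frame"][y:y+h,x:x+w],None,fx=k,fy=k,interpolation=cv2.INTER_CUBIC)
E
python3 - <<'E'
from h import *
a=np.vstack([np.hstack([crop("side",265,130,80,60,5),crop("side",150,205,80,60,5)]),np.hstack([crop("top",265,175,80,60,5),crop("top",165,145,80,60,5)])])
cv2.imwrite("pics/c1.png",a)
E
```

```text
(no output)
```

View pics/c1.png

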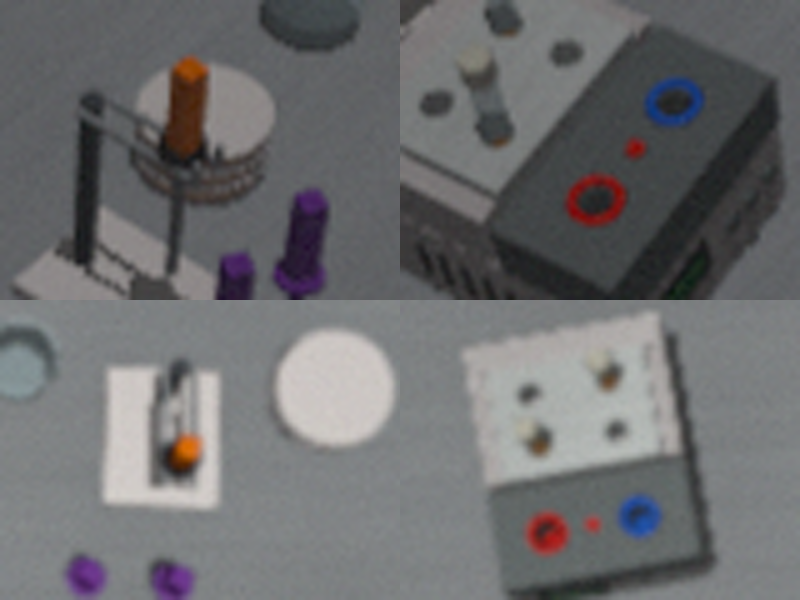

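The enlarged crops confirm that the orange-handled stylus hangs on the stand's hook, at side (302,150) and top (302,205). The purple ones stand separately in front of it. The larger red ring (side ~(189,245), top ~(194,191)) is the target. The small red dot between the rings is not a hole.

```bash
cat > meas.py <<'E'
from h import *
from scipy.optimize import least_squares
def blob(n,box,f):
    x,y,w,h=box;im=S[n]["frame"][y:y+h,x:x+w].astype(int);m=f(im[...,0],im[...,1],im[...,2]).astype(np.uint8)
    k,l,st,c=cv2.connectedComponentsWithStats(m,connectivity=8);i=1+np.argmax(st[1:,4])
    return c[i]+[x,y],st[i,4],(l==i)
org=lambda b,g,r:(r>90)&(r>1.6*b+20)&(r>1.3*g)
red=lambda b,g,r:(r>g+50)&(r>b+50); blu=lambda b,g,r:(b>g+35)&(b>r+60)
def hullc(n,P,ns=16):
    pts=np.array([proj(n,p) for p in P],np.float32);h=cv2.convexHull((pts*ns).astype(np.int32));m=cv2.moments(h)
    return np.array([m["m10"],m["m01"]])/m["m00"]/ns,m["m00"]/ns**2
if __name__=="__main__":
    bx={"side":(285,135,40,40),"top":(290,190,25,25)};C={n:blob(n,b,org) for n,b in bx.items()}
    for n in C:print("orange",n,C[n][0],C[n][1])
    for yaw in(-.2,0.,.2):
        c,s=np.cos(yaw),np.sin(yaw);B=np.array([[x*c-y*s,x*s+y*c,z] for x in(-.008,.008) for y in(-.008,.008) for z in(-.03,.03)])
        r=least_squares(lambda X:np.r_[[hullc(n,X+B)[0]-C[n][0] for n in C]].ravel(),[.6,-.2,.18],diff_step=1e-3)
        print(yaw,r.x,r.fun,[hullc(n,r.x+B)[1] for n in C])
    for nm,f in(("red",red),("blue",blu)):
        p={n:blob(n,b,f)[:2] for n,b in {"side":(170,210,50,50),"top":(175,170,50,35)}.items()}
        print(nm,p,tri(p["side"][0],p["top"][0]),atz("side",p["side"][0],.112),atz("top",p["top"][0],.112))
    # stand base outline, top view
    for q in [(108,367),(219,372),(218,508),(103,503)]:print(atz("top",(265+(q[0]+.5)/5-.5,175+(q[1]-300+.5)/5-.5),.012))
E
python3 meas.py
```

```text
orange side [302.6  143.56] 25
orange top [302.  204.5] 26
-0.2 [ 0.49147281 -0.17425191  0.21405826] [ 0.03220139 -0.00083967 -0.01288631 -0.03810442] [157.830078125, 39.625]
0.0 [ 0.49155993 -0.17438474  0.21390664] [ 0.01426254  0.01222338  0.01485543 -0.03606926] [154.681640625, 40.31640625]
0.2 [ 0.49146018 -0.17435619  0.21405358] [ 0.04332646 -0.02548794 -0.00955551 -0.04177166] [145.85546875, 40.3046875]
red {'side': (array([188.6557377 , 244.55737705]), np.int32(61)), 'top': (array([194.        , 191.36363636]), np.int32(55))} (array([0.56054633, 0.21482025, 0.11055055]), np.float64(0.0005793674746010174)) [0.55995673 0.21552016 0.112     ] [0.56007529 0.2144221  0.112     ]
blue {'side': (array([204.34782609, 225.02173913]), np.int32(46)), 'top': (array([212.41666667, 187.75      ]), np.int32(48))} (array([0.57283747, 0.14587448, 0.11009917]), np.float64(0.00046784050635746927)) [0.571491   0.14662582 0.112     ] [0.57269864 0.14582161 0.112     ]
[ 0.58469738 -0.13559683  0.012     ]
[ 0.57939599 -0.22296174  0.012     ]
[ 0.47170848 -0.21863678  0.012     ]
[ 0.47688418 -0.12899607  0.012     ]
```

```bash
sed -i 's/^org=.*/org=lambda b,g,r:(r>60)\&(r>1.5*b+15)\&(r>1.3*g)/' meas.py; python3 meas.py | head -5
python3 - <<'E'
from meas import *
print(blob("side",(285,135,40,40),org)[2][3:28,8:28].astype(int))
E
```

```text
orange side [301.86086957 150.14782609] 115
orange top [301.5 205. ] 34
-0.2 [ 0.49288723 -0.17555131  0.18760013] [-0.05801895 -0.0274354   0.05607774  0.06158315] [151.326171875, 38.078125]
0.0 [ 0.49282762 -0.17545612  0.18773379] [-0.06020542 -0.03002968  0.03015703  0.0559074 ] [147.80078125, 38.587890625]
0.2 [ 0.49278098 -0.17546772  0.1877043 ] [-0.04670356 -0.01838183  0.01677917  0.07129049] [138.43359375, 38.771484375]
[[0 0 0 0 0 0 0 0 0 0 0 0 0 0 0 0 0 0 0 0]
 [0 0 0 0 0 0 0 0 0 0 0 0 0 0 0 0 0 0 0 0]
 [0 0 0 0 0 0 0 0 0 0 0 0 0 0 0 0 0 0 0 0]
 [0 0 0 0 0 0 0 0 0 1 1 0 0 0 0 0 0 0 0 0]
 [0 0 0 0 0 0 0 0 1 1 1 1 0 0 0 0 0 0 0 0]
 [0 0 0 0 0 0 0 1 1 1 1 1 1 0 0 0 0 0 0 0]
 [0 0 0 0 0 0 1 1 1 1 1 1 1 1 0 0 0 0 0 0]
 [0 0 0 0 0 0 1 1 1 1 1 1 1 0 0 0 0 0 0 0]
 [0 0 0 0 0 0 1 1 1 1 1 1 1 0 0 0 0 0 0 0]
 [0 0 0 0 0 0 1 1 1 1 1 1 1 0 0 0 0 0 0 0]
 [0 0 0 0 0 0 1 1 1 1 1 1 1 0 0 0 0 0 0 0]
 [0 0 0 0 0 0 1 1 1 1 1 1 1 0 0 0 0 0 0 0]
 [0 0 0 0 0 0 1 1 1 1 1 1 1 0 0 0 0 0 0 0]
 [0 0 0 0 0 0 1 1 1 1 1 1 0 0 0 0 0 0 0 0]
 [0 0 0 0 0 0 1 1 1 1 1 1 0 0 0 0 0 0 0 0]
 [0 0 0 0 0 0 1 1 1 1 1 1 0 0 0 0 0 0 0 0]
 [0 0 0 0 0 0 1 1 1 1 1 1 0 0 0 0 0 0 0 0]
 [0 0 0 0 0 0 1 1 1 1 1 1 0 0 0 0 0 0 0 0]
 [0 0 0 0 0 0 1 1 1 1 1 1 0 0 0 0 0 0 0 0]
 [0 0 0 0 0 0 1 1 1 1 1 1 0 0 0 0 0 0 0 0]
 [0 0 0 0 0 0 1 1 1 1 1 1 0 0 0 0 0 0 0 0]
 [0 0 0 0 0 0 0 1 1 1 1 0 0 0 0 0 0 0 0 0]
 [0 0 0 0 0 0 0 0 0 1 0 0 0 0 0 0 0 0 0 0]
 [0 0 0 0 0 0 0 0 0 0 0 0 0 0 0 0 0 0 0 0]
 [0 0 0 0 0 0 0 0 0 0 0 0 0 0 0 0 0 0 0 0]]
```

```bash
cat > plan.py <<'E'
import sys,numpy as np
from scipy.spatial.transform import Rotation as Rot
from bench import sense
# first rotate to tool yaw (x axis heading), tool straight down, then shift in the new tool axes
def plan(p,yaw):
    s=sense();R0=Rot.from_quat(s["ee_rot"]);R1=Rot.from_euler("z",yaw)*Rot.from_euler("x",np.pi)
    rv=(R0.inv()*R1).as_rotvec()/(np.pi/2);d=R1.inv().apply(np.array(p)-s["tcp_pos"])/.3
    print("turn",rv.round(4),"shift",d.round(4),"min rows",np.ceil([np.linalg.norm(rv)/.079,np.linalg.norm(d)/.138]))
    print("t",s["time"],"tcp",s["tcp_pos"].round(4),"F",s["contact_force"].round(2),"gap",s["finger_gap"].round(4),"grip",s["grasp_force"])
if __name__=="__main__":a=[float(v) for v in sys.argv[1:]];plan(a[:3],a[3])
E
python3 plan.py .4905 -.175 .3 -.05
python3 - <<'E'
from h import *
for q in [(180,365),(175,375)]:print("post",atz("top",(265+(q[0]+.5)/5-.5,175+(q[1]-300+.5)/5-.5),.152))
q=(92,103);print("post side",atz("side",(265+(q[0]+.5)/5-.5,130+(q[1]+.5)/5-.5),.152))
for n in S:print(n,-S[n]["R"].T@S[n]["t"])
E
```

```text
turn [-0.0011  0.0003  0.2603] shift [ 0.8016 -1.4858 -0.2322] min rows [ 4. 13.]
post [ 0.56155677 -0.17787796  0.152     ]
post [ 0.55427372 -0.17404606  0.152     ]
post side [ 0.55618243 -0.17452328  0.152     ]
side [0.05568609 0.54104975 0.97496319]
top [ 0.29801825 -0.0175729   1.69589865]Traceback (most recent call last):
  File "plan.py", line 10, in <module>
    if __name__=="__main__":a=[float(v) for v in sys.argv[1:]];plan(a[:3],a[3])
                                                               ~~~~^^^^^^^^^^^^
  File "plan.py", line 9, in plan
    print("t",s["time"],"tcp",s["tcp_pos"].round(4),"F",s["contact_force"].round(2),"gap",s["finger_gap"].round(4),"grip",s["grasp_force"])
                                                                                          ^^^^^^^^^^^^^^^^^^^^^
AttributeError: 'float' object has no attribute 'round'
```

>>> move_arm:
  moves:
    - [0,0,-0.058,0,0,0.065]
    - [0,0,-0.058,0,0,0.065]
    - [0,0,-0.058,0,0,0.065]
    - [0,0,-0.058,0,0,0.065]
    - [0.05,-0.093,0,0,0,0]
    - [0.05,-0.093,0,0,0,0]
    - [0.05,-0.093,0,0,0,0]
    - [0.05,-0.093,0,0,0,0]
    - [0.05,-0.093,0,0,0,0]
    - [0.05,-0.093,0,0,0,0]
    - [0.05,-0.093,0,0,0,0]
    - [0.05,-0.093,0,0,0,0]
    - [0.05,-0.093,0,0,0,0]
    - [0.05,-0.093,0,0,0,0]
    - [0.05,-0.093,0,0,0,0]
    - [0.05,-0.093,0,0,0,0]
    - [0.05,-0.093,0,0,0,0]
    - [0.05,-0.093,0,0,0,0]
    - [0.05,-0.093,0,0,0,0]
    - [0.05,-0.093,0,0,0,0]
  grip: 0.3

```text
time: 1.77
tcp_pos: [0.4904, -0.1732, 0.3006]
ee_rot: [1.0, -0.025, -0.0, 0.0]
contact_force: [0.7, -0.9, 0.5]
finger_gap: 0.0598
grasp_force: 0.0
```

```bash
sed -i 's/s\["finger_gap"\].round(4)/round(s["finger_gap"],4)/' plan.py; python3 plan.py .4915 -.1745 .167 -.05
python3 - <<'E'
from bench import *
import cv2,numpy as np
a=[snapshot("side")["frame"][90:200,240:340],snapshot("top")["frame"][150:260,240:340]]
cv2.imwrite("pics/c2.png",cv2.resize(np.hstack(a),None,fx=4,fy=4,interpolation=2))
E
```

```text
turn [0.0001 0.0003 0.0002] shift [0.004  0.0042 0.4453] min rows [1. 4.]
t 1.7667 tcp [ 0.4904 -0.1732  0.3006] F [ 0.67 -0.94  0.46] gap 0.0598 grip 0.0
```

View pics/c2.png

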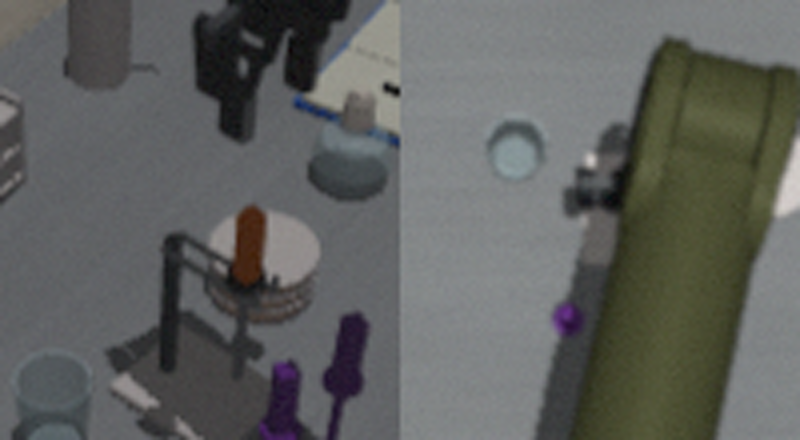

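The side crop shows the open fingers (tips at about (238,135) and (300,85)) above the orange handle at (250,215). In the top view the arm hides the stylus. Descend and grip.

>>> move_arm:
  moves:
    - [0.004,0.004,0.04,0,0,0]
    - [0,0,0.05,0,0,0]
    - [0,0,0.05,0,0,0]
    - [0,0,0.05,0,0,0]
    - [0,0,0.05,0,0,0]
    - [0,0,0.05,0,0,0]
    - [0,0,0.05,0,0,0]
    - [0,0,0.05,0,0,0]
    - [0,0,0.035,0,0,0]
    - [0,0,0.02,0,0,0]
    - [0,0,0,0,0,0]
    - [0,0,0,0,0,0]

```text
time: 2.87
tcp_pos: [0.491, -0.1765, 0.1673]
ee_rot: [1.0, -0.025, -0.0, 0.0]
contact_force: [0.5, -0.3, 0.2]
finger_gap: 0.0603
grasp_force: 0.0
```

>>> move_arm:
  moves:
    - [0,0,0,0,0,0]
    - [0,0,0,0,0,0]
    - [0,0,0,0,0,0]
    - [0,0,0,0,0,0]
    - [0,0,0,0,0,0]
    - [0,0,0,0,0,0]
    - [0,0,0,0,0,0]
    - [0,0,0,0,0,0]
    - [0,0,0,0,0,0]
    - [0,0,0,0,0,0]
    - [0,0,0,0,0,0]
    - [0,0,0,0,0,0]
  grip: 1
  grip_force: 50

```text
time: 3.87
tcp_pos: [0.4916, -0.176, 0.168]
ee_rot: [1.0, -0.025, 0.0, 0.0]
contact_force: [-0.4, 0.5, 5.1]
finger_gap: 0.016
grasp_force: 47.6
```

>>> move_arm:
  moves:
    - [0,0,-0.02,0,0,0]
    - [0,0,-0.03,0,0,0]
    - [0,0,-0.05,0,0,0]
    - [0,0,-0.05,0,0,0]
    - [0,0,-0.05,0,0,0]
    - [0,0,-0.05,0,0,0]
    - [0,0,-0.05,0,0,0]
    - [0,0,-0.05,0,0,0]
    - [0,0,-0.05,0,0,0]
    - [0,0,-0.05,0,0,0]
    - [0,0,-0.05,0,0,0]
    - [0,0,-0.03,0,0,0]
    - [0,0,0,0,0,0]
    - [0,0,0,0,0,0]

```text
time: 5.03
tcp_pos: [0.4912, -0.1759, 0.3264]
ee_rot: [1.0, -0.025, 0.0, 0.0]
contact_force: [-0.3, -0.2, -1.3]
finger_gap: 0.0157
grasp_force: 47.5
```

```bash
python3 plan.py .56 .215 .330 .177
```

```text
turn [ 1.000e-04 -1.000e-04 -1.442e-01] shift [ 0.4551 -1.2423 -0.0121] min rows [ 2. 10.]
t 5.0333 tcp [ 0.4912 -0.1759  0.3264] F [-0.34 -0.21 -1.33] gap 0.0157 grip 47.51723759807646
```

>>> move_arm:
  moves:
    - [0,0,0,0,0,-0.048]
    - [0,0,0,0,0,-0.048]
    - [0,0,0,0,0,-0.048]
    - [0.014,-0.039,0,0,0,0]
    - [0.0284,-0.0776,0,0,0,0]
    - [0.0284,-0.0776,0,0,0,0]
    - [0.0284,-0.0776,0,0,0,0]
    - [0.0284,-0.0776,0,0,0,0]
    - [0.0284,-0.0776,0,0,0,0]
    - [0.0284,-0.0776,0,0,0,0]
    - [0.0284,-0.0776,0,0,0,0]
    - [0.0284,-0.0776,0,0,0,0]
    - [0.0284,-0.0776,0,0,0,0]
    - [0.0284,-0.0776,0,0,0,0]
    - [0.0284,-0.0776,0,0,0,0]
    - [0.0284,-0.0776,0,0,0,0]
    - [0.0284,-0.0776,0,0,0,0]
    - [0.0284,-0.0776,0,0,0,0]
    - [0.0284,-0.0776,0,0,0,0]

```text
time: 6.62
tcp_pos: [0.5568, 0.2047, 0.3255]
ee_rot: [0.996, 0.087, -0.001, -0.0]
contact_force: [0.0, -0.5, -1.9]
finger_gap: 0.0159
grasp_force: 47.5
```

>>> move_arm:
  moves:
    - [0.0284,-0.0776,0,0,0,0]
    - [0.014,-0.0388,0.08,0,0,0]
    - [0,0,0.08,0,0,0]
    - [0,0,0,0,0,0]
    - [0,0,0,0,0,0]
    - [0,0,0,0,0,0]

```text
time: 7.12
tcp_pos: [0.5643, 0.239, 0.2792]
ee_rot: [0.996, 0.087, 0.0, 0.0]
contact_force: [0.5, 1.2, -1.5]
finger_gap: 0.0161
grasp_force: 47.6
```

```bash
python3 plan.py .56 .215 .24 .177
python3 - <<'E'
from bench import *
import cv2,numpy as np,pickle
S={n:snapshot(n) for n in("side","top")}
for n in S:pickle.dump(S[n],open(n+"2.pkl","wb"))
a=[S["side"]["frame"][165:275,140:240],S["top"]["frame"][145:255,150:250]]
cv2.imwrite("pics/c3.png",cv2.resize(np.hstack(a),None,fx=4,fy=4,interpolation=2))
E
```

```text
turn [ 0.0001 -0.0003 -0.0012] shift [-0.0281  0.0763  0.1305] min rows [1. 2.]
t 7.1167 tcp [0.5643 0.239  0.2792] F [ 0.53  1.17 -1.46] gap 0.0161 grip 47.62047157622874
```

View pics/c3.png

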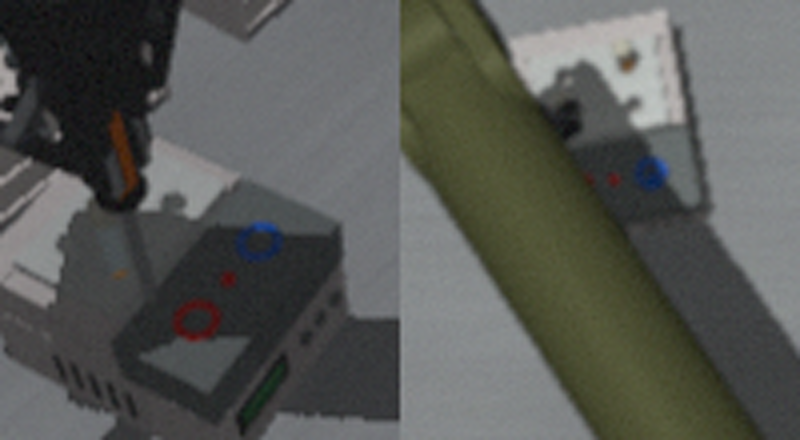

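I overshot the hole by about 24 mm. In the side crop the shaft runs from the collar at (122,195) to a tip near (150,300), left of the red ring at (197,320). The arm hides the stylus from the top camera. I'll move back over the hole and check tip against ring in the side view.

>>> move_arm:
  moves:
    - [-0.009,0.025,0,0,0,0]
    - [-0.009,0.025,0,0,0,0]
    - [-0.009,0.026,0.03,0,0,0]
    - [0,0,0.034,0,0,0]
    - [0,0,0,0,0,0]
    - [0,0,0,0,0,0]
    - [0,0,0,0,0,0]

```text
time: 7.8
tcp_pos: [0.56, 0.2155, 0.2589]
ee_rot: [0.996, 0.088, -0.0, -0.0]
contact_force: [1.2, 0.6, -1.0]
finger_gap: 0.0158
grasp_force: 47.6
```

```bash
python3 plan.py .56 .215 .24 .177
python3 - <<'E'
from bench import *
import cv2,numpy as np
from h import proj
s=snapshot("side");f=s["frame"]
cv2.imwrite("pics/c4.png",cv2.resize(f[190:265,140:240],None,fx=8,fy=8,interpolation=2))
t=sense()["tcp_pos"]
for nm,p in(("tip",t+[0,0,-.123]),("collar bottom",t+[0,0,-.018]),("mouth",np.array([.5602,.2149,.112]))):
    print(nm,p.round(4),proj("side",p),((proj("side",p)-[140,190]+.5)*8).round())
E
```

```text
turn [-0.0002  0.0003 -0.0001] shift [-0.0003  0.0018  0.0631] min rows [1. 1.]
t 7.8 tcp [0.56   0.2155 0.2589] F [ 1.2   0.64 -1.  ] gap 0.0158 grip 47.58422621525824
tip [0.5601 0.2158 0.1363] [187.16211998 239.17097332] [381. 397.]
collar bottom [0.5601 0.2158 0.2413] [180.58451627 213.23224011] [329. 190.]
mouth [0.5602 0.2149 0.112 ] [188.76358504 244.34586667] [394. 439.]
```

View pics/c4.png

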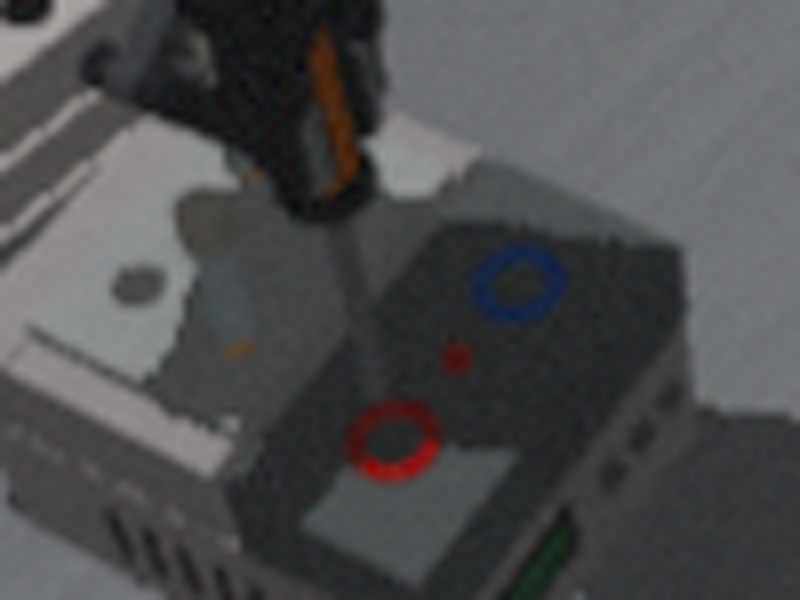

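The side crop shows the tip at about (378,395), within a pixel of the prediction at (381,397). It is above the red ring centred at (394,440). Lower it in.

>>> move_arm:
  moves:
    - [0,0.003,0.02,0,0,0]
    - [0,0,0.02,0,0,0]
    - [0,0,0.02,0,0,0]
    - [0,0,0.01,0,0,0]
    - [0,0,0.01,0,0,0]
    - [0,0,0.01,0,0,0]
    - [0,0,0.01,0,0,0]
    - [0,0,0,0,0,0]
    - [0,0,0,0,0,0]

```text
time: 8.6
tcp_pos: [0.5603, 0.2144, 0.2291]
ee_rot: [0.996, 0.088, -0.0, 0.0]
contact_force: [-0.1, -0.4, -0.6]
finger_gap: 0.0155
grasp_force: 47.6
```

>>> move_arm:
  moves:
    - [0,0,0.01,0,0,0]
    - [0,0,0.01,0,0,0]
    - [0,0,0.01,0,0,0]
    - [0,0,0.01,0,0,0]
    - [0,0,0.01,0,0,0]
    - [0,0,0.01,0,0,0]
    - [0,0,0,0,0,0]
    - [0,0,0,0,0,0]

```text
time: 9.27
tcp_pos: [0.5602, 0.2143, 0.2109]
ee_rot: [0.996, 0.088, -0.0, 0.0]
contact_force: [0.2, 0.4, -0.1]
finger_gap: 0.0154
grasp_force: 47.6
```

```bash
python3 plan.py .56 .2145 .203 .177
python3 - <<'E'
from bench import *
import cv2
f=snapshot("side")["frame"];cv2.imwrite("pics/c5.png",cv2.resize(f[190:265,140:240],None,fx=8,fy=8,interpolation=2))
E
```

```text
turn [ 0.0001  0.0003 -0.0003] shift [-0.0006 -0.0007  0.0265] min rows [1. 1.]
t 9.2667 tcp [0.5602 0.2143 0.2109] F [ 0.16  0.35 -0.09] gap 0.0154 grip 47.595847053453326
```

View pics/c5.png

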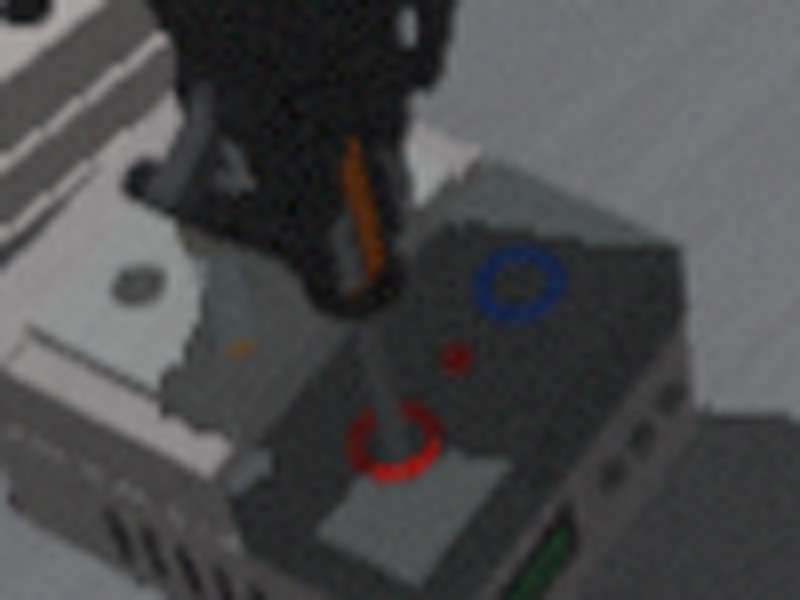

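The side crop shows the shaft entering the red ring at about (393,445), with free force. Now press gently.

>>> move_arm:
  moves:
    - [0,0,0.007,0,0,0]
    - [0,0,0.007,0,0,0]
    - [0,0,0.007,0,0,0]
    - [0,0,0.005,0,0,0]
    - [0,0,0,0,0,0]
    - [0,0,0,0,0,0]

```text
time: 9.82
tcp_pos: [0.5603, 0.2144, 0.2034]
ee_rot: [0.996, 0.088, -0.0, 0.0]
contact_force: [-0.0, 1.6, -1.2]
finger_gap: 0.0157
grasp_force: 47.7
```

>>> move_arm:
  moves:
    - [0,0,0.005,0,0,0]
    - [0,0,0.005,0,0,0]
    - [0,0,0,0,0,0]
    - [0,0,0,0,0,0]

```text
time: 10.15
tcp_pos: [0.5605, 0.2145, 0.2006]
ee_rot: [0.996, 0.088, 0.0, 0.0]
contact_force: [-0.6, -0.7, 1.2]
finger_gap: 0.0157
grasp_force: 47.8
```

>>> move_arm:
  moves:
    - [0,0,0.004,0,0,0]
    - [0,0,0.003,0,0,0]
    - [0,0,0,0,0,0]
    - [0,0,0,0,0,0]

```text
time: 10.48
tcp_pos: [0.5605, 0.2145, 0.1984]
ee_rot: [0.996, 0.088, 0.0, -0.0]
contact_force: [0.4, -0.8, 2.4]
finger_gap: 0.016
grasp_force: 47.9
```

>>> move_arm:
  moves:
    - [0,0,0.004,0,0,0]
    - [0,0,0.003,0,0,0]
    - [0,0,0,0,0,0]
    - [0,0,0,0,0,0]

```text
time: 10.82
tcp_pos: [0.5607, 0.2146, 0.1969]
ee_rot: [0.996, 0.088, 0.001, -0.0]
contact_force: [-0.8, 0.4, 5.2]
finger_gap: 0.016
grasp_force: 48.3
```

>>> move_arm:
  moves:
    - [0,0,0.003,0,0,0]
    - [0,0,0,0,0,0]
    - [0,0,0,0,0,0]

```text
time: 11.07
tcp_pos: [0.5609, 0.2148, 0.1968]
ee_rot: [0.996, 0.088, 0.001, -0.0]
contact_force: [-0.6, -0.2, 9.6]
finger_gap: 0.016
grasp_force: 48.6
```

The TCP has stopped at 0.1968 m while the force rose to about 10 N, so the button is bottomed. I'll check it holds steady, then hand in.

>>> move_arm:
  moves:
    - [0,0,0,0,0,0]
    - [0,0,0,0,0,0]
    - [0,0,0,0,0,0]
    - [0,0,0,0,0,0]
    - [0,0,0,0,0,0]
    - [0,0,0,0,0,0]

```text
time: 11.57
tcp_pos: [0.5609, 0.2147, 0.1968]
ee_rot: [0.996, 0.088, 0.001, -0.0]
contact_force: [-0.9, -1.1, 8.5]
finger_gap: 0.0159
grasp_force: 48.6
```

```bash
python3 - <<'E'
from bench import *
s=sense();print(s["tcp_pos"],s["contact_force"],s["grasp_force"])
if 5<s["contact_force"][2]<25 and s["grasp_force"]>20 and abs(s["tcp_pos"][2]-.1968)<.001: print(close_job())
E
```

```text
[0.56089138 0.21472706 0.19676797] [-0.92674739 -1.07810136  8.46287835] 48.56321845203638
the job is handed in; nothing more can be done
None
```

I handed the job in at 11.6 s with the orange stylus still gripped and its tip in the red-ringed hole, holding the reset button down at about 8.5 N; the bench gave no pass or fail verdict.

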